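# Put the pen away and close the riser drawer

## Robot

A 7-joint arm with a two-finger parallel gripper is mounted at the origin on the work surface. World frame = base frame: x ahead of the robot, y to its left, z up, the work surface at z = 0. Lengths are in m, angles in rad, forces in N, time in s.
With the tool pointing down it reaches from about 0.425 to 0.925 m from the base axis. Payload 6.8 kg.
Tool frame: the origin (TCP) lies at the very end of the fingers, on their centre line; the grasp point (between the pads) lies 19 mm behind it; z points along the fingers, y is the line along which they close (so a half turn about z gives the same grasp; the last joint's range is limited). The gripper opens to 85 mm and grips with 20 to 120 N. Pads are 22 mm wide; open, the fingers measure 114 mm over their backs; the gripper's body (76 mm by 85 mm) begins 54 mm behind the grasp point. The pads swing forward as they close: fully open they stand 13 mm farther back than shut.
Start: joints at [-1.38, 0.477, 0.022, 1.555, -0.011, 1.109, -0.083], TCP at [0.199, 0.645, 0.231] pointing down, gripper open.
Joint ranges: [-2.96, 2.96], [-0.34, 2.1], [-1.41, 1.46], [0.24, 2.44], [-1.37, 4.51], [0.17, 1.92], [-2.96, 2.96]. Speed limits (rad/s): [2.39, 2.39, 3.14, 3.14, 3.14, 3.14, 3.14].

## Interface

Orientations are given as a unit quaternion [w, x, y, z].
In Python, from bench import robot, snapshot, nets gives the robot as it stands. The module is installed in compiled form; this text tells all that it offers.
- The arm moves only by the shell command python3 -m jog 'ROWS' [FORCE]. ROWS is JSON, a list of rows, each a list of 3 entries, a list of its own where there are three numbers: the shift along the tool's x, y, z scaled (see below), then the turn, a rotation vector about the tool's x, y, z scaled (see below), then the closure, from 0 (fully open) to 1 (shut). In form: [[[dx, dy, dz], [rx, ry, rz], fingers], ...]. A call has 1 to 12 rows; each row shifts and turns the commanded pose from where the row before left it, along the tool's axes as they then stand; what a row does not reach is not made up. The controller multiplies each number of a shift by 0.08 m and each number of a turn by 0.1 rad. A row lasts 1/12 s, in which the tool goes at most 41.7 mm and 7.16 degrees, less where a joint would pass 70% of its speed; a pose out of reach is approached as far as the arm can. A call with a number of a shift or a turn outside -1 to 1 is refused whole. A call with a gripper value outside its range is refused whole. The fingers move at their own pace and stop on an object; FORCE is the grip in N (left out, the last holds). Time passes only in rows, so rows that do not move let the fingers close. It gives the time, the measured TCP pose, the force, the opening and the grip force at its end, in the units of the state.
- robot.get_obs(): the state, without advancing time (a new reading comes with each control period).
- snapshot(name): name is "scene" or "top"; returns a dict with "color" (480x640x3 uint8, red, green, blue), "fx", "fy", "cx", "cy" (pixels), "extrinsics" (4x4, takes a point from camera to world coordinates). Camera axes: x right, y up, looking along -z (the intrinsics and any distortion apply to the point x, -y, -z); pixel columns grow to the right and rows downward; lengths in m; the calibration is good to about 2 mm. A picture is of the moment at which its call begins. There is no depth.
- robot.sign_off(): hands the job in; it is judged then, once.
Trained networks look in the newest picture that a camera, given by its name, has taken for a name from the list of things; names that differ only in an ending like _2 or _b are one class to them, and where a whole thing is asked for, a point or a joint stands for the part that bears it (a point fixed in the world has none). Each returns a list of dicts, best first, with "confidence" (0 to 1); they miss things now and then, are a little off and sometimes report something else, mostly with a low value. They report only what shows in the picture. A call takes as long as a camera call. They do not tell look-alikes from the thing itself.
- nets.boxes_of(camera, label): "position" ([row, column] in pixels, amid what is visible of it).
The state is a dict: "t": time; "joint_positions": joint angles; "qvel": joint speeds; "joint_torque": joint torques, N m; "tcp_pos": TCP position; "ee_rot": TCP orientation; "wrist_force": force on the tool from outside, world axes, zero at the start; "moment": the same for the moment, N m; "finger_gap": opening from 0.0 (shut) to 1.0 (fully open); "gripper_force": force on a finger pad.
Only numpy, scipy, OpenCV 4.12 (cv2) and the standard library are available. Lean on these libraries where they do the work, as an engineer would, in place of code of your own. Each camera call takes 0.05 s, during which the arm holds its last target. There are 200 camera calls.

## Task

Put the steel pen away in the open drawer of the black monitor riser, lying flat on the drawer's floor, then push the drawer fully shut gently, without slamming it. Leave the cup on the riser and the other loose things on the desk where they are.

Things in the scene. Friction and masses are not known exactly. Their poses are not given: they have to be found in the camera images.
- pen: Stainless steel pen with a square barrel 11 x 11 mm, 132 mm long in all, with a dark cone tip at its +x end and a thin clip (3 mm proud) on top of the rear (-x) half. Lies on the desk left or right of the drawer. Origin: underside of the barrel, at mid-length; x along the pen, z up. About 30 g. The thin wooden pencil is another thing.
- riser_front (a point): Black plastic monitor riser, fixed to the desk: 240 mm deep (x), 400 mm wide (y), its top 100 mm above the desk. This point: middle of the lower edge of its front face, on the desk. x points into the riser (away from the robot), y along its front, z up. The drawer slides out of the middle of the front face along -x of this frame.
- drawer (a joint): How far the riser's drawer is pulled out, m: 0 is fully shut (hard stop), 0.185 fully out. It starts about 0.14 to 0.18 open; it slides with light friction (1 to 3 N) and stays where it is left.
- drawer_floor (a point): Middle of the front edge of the drawer's floor (upper surface, 16 mm above the desk), just behind the front panel; moves with the drawer, axes as riser_front. The floor runs 197 mm along +x from here and 116 mm to either side; walls 36 mm high. Front panel: outer face at local x = -16 mm, 260 mm wide, up to 82 mm above the desk. Open above only in front of the riser: the joint's opening less 4 mm.
- drawer_handle (a point): Middle of the drawer's steel bar handle: horizontal bar along y, 100 mm long, 35 mm in front of the front panel's face, 62 mm above the desk; moves with the drawer, axes as riser_front.
- cup: White ceramic tea cup with a handle, 76 mm across, 65 mm high, standing on the riser's top. Origin: centre of its foot. Leave alone.
- dish: Round glass dish, 90 mm across, 28 mm high, on the desk beside the riser. Origin: centre of its underside. Leave alone.
- mouse: Black computer mouse, 100 x 58 x 32 mm, on the desk on the other side of the drawer from the pen. Origin: centre of its underside. Leave alone.
- notes: Block of note paper, 76 x 76 x 30 mm, on the desk beside the riser. Origin: centre of its underside. Leave alone.
- stapler: Grey stapler, 130 x 36 mm, 50 mm high, on the desk to the right. Origin: centre of its underside. Leave alone.
- pencil: Thin wooden pencil, 168 mm long, 8 mm thick, on the desk to the left. Origin: on its underside at mid-length, x along it. Leave alone.
There are look-alikes about, which are no part of the job. Of the things shaped like the pen, the stainless one is meant.

How it is judged:
By the outcome, as a careful person would: the job done as asked, in the order asked, and still so for the second after the job is handed in, with the robot touching nothing.
It also fails if it takes over 51 s, if anything falls off the work surface, if the arm or the gripper's body presses on something with over 40 N, if the wrist force passes 120 N, or if a joint passes its speed limit or range.

## Working session

There is one attempt and no reset: what is moved stays moved. The work goes in short steps, Python scripts to look and compute and a shell command to move; the robot and the scene stay as the last step left them, time stands still between calls to the robot, and variables do not carry over. Pictures are saved under pics/ and viewed, at most 10 in all, crops included, and the job is handed in when it is done.

```bash
mkdir -p pics; cat > h.py <<'E'
import numpy as np, cv2
from bench import robot, snapshot, nets
from scipy.spatial.transform import Rotation as R
def ray(s,rc):
    E=np.array(s["extrinsics"]);r,c=rc
    d=np.array([(c-s["cx"])/s["fx"],-(r-s["cy"])/s["fy"],-1.]);return E[:3,3],E[:3,:3]@d
def onz(s,rc,z):
    o,d=ray(s,rc);return o+d*(z-o[2])/d[2]
def proj(s,p):
    E=np.array(s["extrinsics"]);q=E[:3,:3].T@(np.array(p)-E[:3,3]);return (s["cy"]-s["fy"]*q[1]/-q[2], s["cx"]+s["fx"]*q[0]/-q[2])
def tri(a,b):
    (o1,d1),(o2,d2)=a,b
    A=np.stack([d1,-d2],1);t=np.linalg.lstsq(A,o2-o1,rcond=None)[0]
    p,q=o1+t[0]*d1,o2+t[1]*d2;return (p+q)/2,np.linalg.norm(p-q)
E
python3 - <<'E'
from h import *
S={}
for n in("scene","top"):
    s=S[n]=snapshot(n);cv2.imwrite(f"pics/{n}0.png",s["color"][:,:,::-1])
    print(n,{k:s[k] for k in s if k not in("color","extrinsics")},np.round(s["extrinsics"],3).tolist())
    for l in["pen","drawer","drawer_handle","cup","mouse","pencil","dish","notes","stapler"]:
        print(l,[(np.round(b["position"]).tolist(),round(b["confidence"],2),np.round(onz(s,b["position"],0.01)[:2],3).tolist()) for b in nets.boxes_of(n,l)])
o=robot.get_obs();print(o)
E
```

```text
scene {'fx': 505.4164838886951, 'fy': 505.4164838886951, 'cx': 319.3892947952049, 'cy': 242.1593616113854} [[-0.856, -0.307, 0.417, 1.057], [0.518, -0.486, 0.704, 0.865], [-0.014, 0.818, 0.575, 0.818], [0.0, 0.0, 0.0, 1.0]]
pen [([212.0, 289.0], 0.74, [0.465, -0.314]), ([191.0, 326.0], 0.51, [0.303, -0.36]), ([190.0, 274.0], 0.44, [0.442, -0.46])]
drawer [([273.0, 318.0], 0.61, [0.547, -0.009])]
drawer_handle [([278.0, 315.0], 0.87, [0.563, 0.004])]
cup [([258.0, 231.0], 0.87, [0.708, -0.189])]
mouse [([360.0, 429.0], 0.95, [0.5, 0.362])]
pencil [([420.0, 464.0], 0.92, [0.541, 0.506])]
dish [([378.0, 370.0], 0.96, [0.631, 0.336])]
notes [([221.0, 225.0], 0.7, [0.651, -0.368])]
stapler [([193.0, 216.0], 0.85, [0.609, -0.543]), ([277.0, 316.0], 0.59, [0.557, 0.001])]
top {'fx': 560.1627455506306, 'fy': 560.1627455506306, 'cx': 319.8157882531815, 'cy': 231.0679789894256} [[0.004, 0.997, -0.073, 0.444], [-1.0, 0.005, 0.004, 0.005], [0.005, 0.073, 0.997, 1.516], [0.0, 0.0, 0.0, 1.0]]
pen [([326.0, 454.0], 0.74, [0.304, -0.361]), ([278.0, 501.0], 0.68, [0.431, -0.488]), ([265.0, 436.0], 0.
[... 498 characters left out ...]
 0.47702541,  0.02241149,  1.55536115, -0.01152234,
        1.10927404, -0.08310731]), 'qvel': array([ 3.58629254e-05,  6.66226661e-04,  9.26912265e-04,  3.34985579e-03,
        9.02108226e-05,  2.37641089e-04, -7.52798727e-05]), 'joint_torque': array([-1.39690539e-03, -5.96334565e+01,  1.60688940e+00, -2.81553930e+01,
        1.27578058e-02,  1.73160177e-03,  1.98922726e-05]), 'tcp_pos': array([0.19869446, 0.64513956, 0.23130751]), 'ee_rot': array([-1.18473753e-05,  1.48859136e-01,  9.88858411e-01,  3.12651892e-05]), 'wrist_force': array([ 0.10497357, -0.91750139, -0.36629119]), 'moment': array([-0.00936615, -0.04031032, -0.03509096]), 'gripper_force': 0.0, 'finger_gap': 1.0004886163135742}
```

View pics/top0.png

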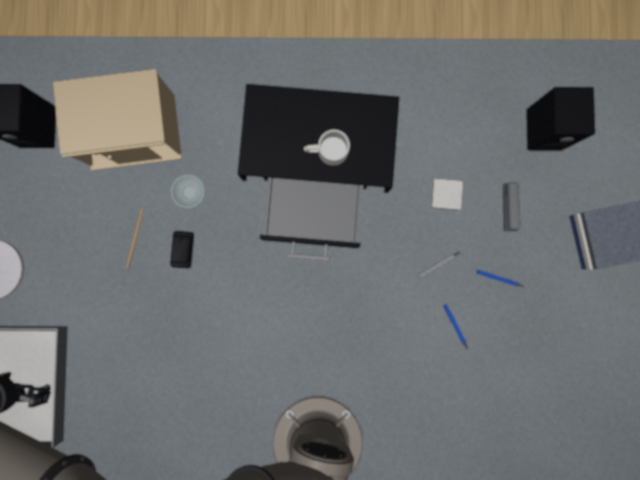

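View pics/scene0.png

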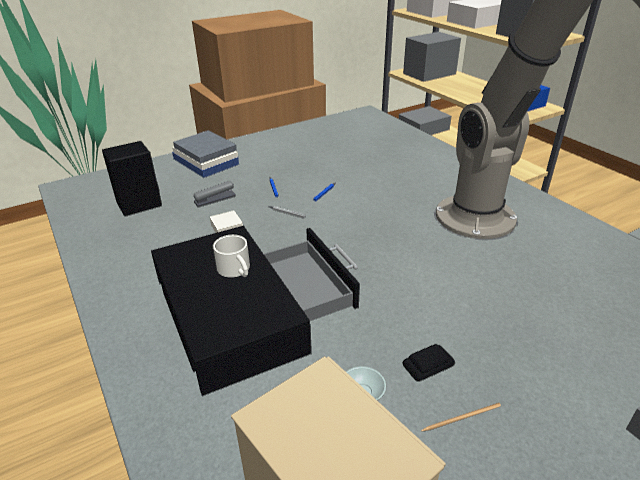

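Top view: steel pen at (265,438); look-alikes are two blue pens at (278,500) and (326,455), and the pencil at (238,134). The drawer is open, with its panel at row ~240, columns 262–360, and its handle at (257,308). I choose the steel-coloured one and will check it in a crop.

```bash
python3 - <<'E'
from h import *
S={n:snapshot(n) for n in("scene","top")}
t=S["top"]["color"][:,:,::-1];c=S["scene"]["color"][:,:,::-1]
a=cv2.resize(t[240:290,415:475],(480,400),interpolation=cv2.INTER_CUBIC)
b=cv2.resize(c[195:225,262:312],(320,192),interpolation=cv2.INTER_CUBIC)
d=cv2.resize(c[225:325,250:370],(320,266),interpolation=cv2.INTER_CUBIC)
img=np.zeros((600,800,3),np.uint8);img[:400,:480]=a;img[:192,480:]=b;img[200:466,480:]=d
e=cv2.resize(t[165:265,225:405],(360,200),interpolation=cv2.INTER_CUBIC);img[400:,:360]=e
cv2.imwrite("pics/crop1.png",img)
def seg(im,r0,r1,c0,c1,thr):
    g=im[r0:r1,c0:c1].astype(float);bg=np.median(g.reshape(-1,3),0)
    m=(np.abs(g-bg).sum(2)>thr).astype(np.uint8)
    n,l,st,ce=cv2.connectedComponentsWithStats(m)
    i=1+np.argmax(st[1:,4]);ys,xs=np.nonzero(l==i);P=np.stack([ys+r0,xs+c0],1).astype(float)
    m0=P.mean(0);v=np.linalg.svd(P-m0,full_matrices=False)[2][0];v*=np.sign(v[1]);pr=(P-m0)@v
    return len(P),m0,m0+v*pr.min(),m0+v*pr.max()
T=seg(t,248,282,415,468,45);C=seg(c,203,220,264,310,60)
print(T,C)
for z in(0.005,):
    for s,q in((S["top"],T),(S["scene"],C)):
        p=[onz(s,x,z) for x in q[1:]];print([np.round(x[:2],4).tolist() for x in p],"len",np.linalg.norm(p[1]-p[2]),"yaw",np.degrees(np.arctan2(*(p[2]-p[1])[[1,0]])))
# top right end = scene ? 
for i,j in((1,1),(2,3),(3,2),(2,2),(3,3)):
    p,e=tri(ray(S["top"],T[i]),ray(S["scene"],C[j]));print(i,j,np.round(p,4),round(e,4))
E
```

```text
(20, array([253.35, 456.45]), array([254.74955552, 453.86443543]), array([251.97656261, 458.98731344])) (124, array([211.7016129 , 285.79032258]), array([206.1564075 , 267.95138099]), array([217.61361744, 304.80925804]))
[[0.4967, -0.3713], [0.4928, -0.3642], [0.5004, -0.3782]] len 0.01586151517994677 yaw -61.58953137780167
[[0.4705, -0.3252], [0.5021, -0.3844], [0.4381, -0.2645]] len 0.13586320743234365 yaw 118.10012488753553
1 1 [ 0.4777 -0.3616 -0.008 ] 0.0459
2 3 [ 0.4527 -0.3404 -0.0211] 0.1004
3 2 [ 0.5022 -0.3787  0.0077] 0.0044
2 2 [ 0.5003 -0.367   0.0123] 0.0176
3 3 [ 0.4549 -0.3505 -0.0236] 0.1146
```

View pics/crop1.png

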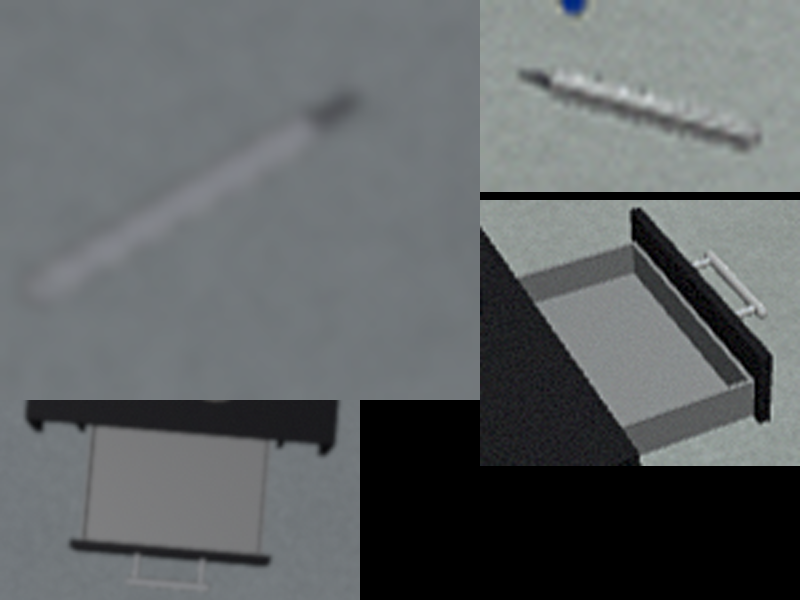

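Crop shows the steel square-barrel pen with the dark tip. Top view: tip (252,459), rear (276,419). Scene view: tip (206.5,268.5), rear (216.5,305). This is the right thing. The drawer's handle and panel corners can also be read in both views.

```bash
python3 - <<'E'
from h import *
S={n:snapshot(n) for n in("scene","top")}
pts={"tip":((252.1,459.4),(206.6,268.6)),"rear":((276,419.4),(216.3,305.4)),
"hR":((258.5,328.5),(245.6,337)),"hL":((256,290),(267.4,355.7)),
"pR":((245,360),(228.8,308.1)),"pL":((237.5,260),(283.1,359.5))}
P={}
for k,(a,b) in pts.items():
    p,e=tri(ray(S["top"],a),ray(S["scene"],b));P[k]=p;print(k,np.round(p,4),round(e,4))
z={"tip":.005,"rear":.006,"hR":.062,"hL":.062,"pR":.082,"pL":.082}
for k,(a,b) in pts.items(): print(k,np.round(onz(S["top"],a,z[k])[:2],4),np.round(onz(S["scene"],b,z[k])[:2],4))
for rc in((178.5,241),(188,390),(177.5,270),(185,360)): print("riser",np.round(onz(S["top"],rc,.1),4))
E
```

```text
tip [ 0.5009 -0.3798  0.0052] 0.0021
rear [ 0.4343 -0.2699  0.0056] 0.0023
hR [ 0.4792 -0.0242  0.0621] 0.0016
hL [0.4868 0.0748 0.0594] 0.0019
pR [ 0.5153 -0.1056  0.0811] 0.0022
pL [0.5319 0.1516 0.084 ] 0.001
tip [ 0.5001 -0.3793] [ 0.5016 -0.3809]
rear [ 0.4353 -0.2704] [ 0.4337 -0.2686]
hR [ 0.4799 -0.0247] [ 0.4785 -0.0239]
hL [0.4859 0.0752] [0.4895 0.0769]
pR [ 0.5143 -0.1049] [ 0.5168 -0.1051]
pL [0.5324 0.1515] [0.53 0.15]
riser [0.6818 0.1999 0.1   ]
riser [ 0.6593 -0.1802  0.1   ]
riser [0.6848 0.126  0.1   ]
riser [ 0.6666 -0.1037  0.1   ]
```

Both views agree within 2 mm, and the heights are right: pen z≈0.005, handle 0.062, panel top 0.082.
- **Pen:** centre (0.468,-0.325), yaw -59°.
- **Drawer:** yaw about -3.8°, opening about 0.14.

Turning +42° about tool z, then swinging over.

```bash
python3 -m jog '[[[0,0,0],[0,0,0.92],0.3],[[0,0,0],[0,0,0.92],0.3],[[0,0,0],[0,0,0.92],0.3],[[0,0,0],[0,0,0.92],0.3],[[0,0,0],[0,0,0.92],0.3],[[0,0,0],[0,0,0.92],0.3],[[0,0,0],[0,0,0.92],0.3],[[0,0,0],[0,0,0.92],0.3],[[-0.4,0,0],[0,0,0],0.3],[[-0.5,0,0],[0,0,0],0.3],[[-0.5,0,0],[0,0,0],0.3],[[-0.5,0,0],[0,0,0],0.3]]' 30
python3 -m jog '[[[-0.5,0,0],[0,0,0],0.3],[[-0.5,0,0],[0,0,0],0.3],[[-0.5,0,0],[0,0,0],0.3],[[-0.5,0,0],[0,0,0],0.3],[[-0.5,0,0],[0,0,0],0.3],[[-0.5,0,0],[0,0,0],0.3],[[-0.5,0,0],[0,0,0],0.3],[[-0.5,0,0],[0,0,0],0.3],[[-0.5,0,0],[0,0,0],0.3],[[-0.5,0,0],[0,0,0],0.3]]'
```

```text
t: 2.2
tcp_pos: [0.2769, 0.513, 0.2313]
ee_rot: [0.0, 0.494, 0.869, 0.0]
wrist_force: [0.6, 0.9, 0.9]
finger_gap: 0.697
gripper_force: 0.0
t: 3.03
tcp_pos: [0.4813, 0.1688, 0.2317]
ee_rot: [0.0, 0.495, 0.869, 0.001]
wrist_force: [0.8, 0.6, 0.4]
finger_gap: 0.702
gripper_force: 0.0
```

```bash
python3 -m jog '[[[-0.435,-0.275,0],[0,0,0],0.3],[[-0.435,-0.275,0],[0,0,0],0.3],[[-0.435,-0.275,0],[0,0,0],0.3],[[-0.435,-0.275,0],[0,0,0],0.3],[[-0.435,-0.275,0],[0,0,0],0.3],[[-0.435,-0.275,0],[0,0,0],0.3],[[-0.435,-0.275,0],[0,0,0],0.3],[[-0.435,-0.275,0],[0,0,0],0.3],[[-0.435,-0.275,0],[0,0,0],0.3],[[-0.435,-0.275,0],[0,0,0],0.3],[[-0.435,-0.275,0],[0,0,0],0.3],[[-0.435,-0.275,0],[0,0,0],0.3]]'
python3 -m jog '[[[0,0,0.4],[0,0,0],0.3],[[0,0,0.4],[0,0,0],0.3],[[0,0,0.4],[0,0,0],0.3],[[0,0,0.4],[0,0,0],0.3],[[0,0,0.4],[0,0,0],0.3],[[0,0,0],[0,0,0],0.3]]'
```

```text
t: 4.03
tcp_pos: [0.4667, -0.3252, 0.2315]
ee_rot: [0.0, 0.494, 0.869, 0.0]
wrist_force: [0.7, -0.2, 0.3]
finger_gap: 0.702
gripper_force: 0.0
t: 4.53
tcp_pos: [0.4638, -0.3208, 0.0661]
ee_rot: [-0.005, 0.494, 0.869, -0.0]
wrist_force: [-0.7, 0.8, -0.2]
finger_gap: 0.699
gripper_force: 0.0
```

```bash
python3 -m jog '[[[0,0,0.12],[0,0,0],0.3],[[0,0,0.12],[0,0,0],0.3],[[0,0,0.1],[0,0,0],0.3],[[0,0,0.05],[0,0,0],0.3],[[0,0,0],[0,0,0],0.3],[[0,0,0],[0,0,0],0.3],[[0,0,0],[0,0,0],0.3]]'
python3 - <<'E'
from h import *
s=snapshot("scene");c=s["color"][:,:,::-1]
cv2.imwrite("pics/pre.png",cv2.resize(c[150:250,220:360],(700,500),interpolation=cv2.INTER_CUBIC))
print(robot.get_obs()["tcp_pos"],robot.get_obs()["joint_positions"])
E
```

```text
t: 5.12
tcp_pos: [0.4673, -0.3236, 0.0408]
ee_rot: [0.001, 0.495, 0.869, 0.0]
wrist_force: [0.8, 0.2, -0.1]
finger_gap: 0.703
gripper_force: 0.0
[ 0.46730877 -0.32359025  0.04074759] [ 0.10443948  0.61468588  0.51915681  1.98102442 -0.48104679  0.66710196
  1.46596233]
```

View pics/pre.png

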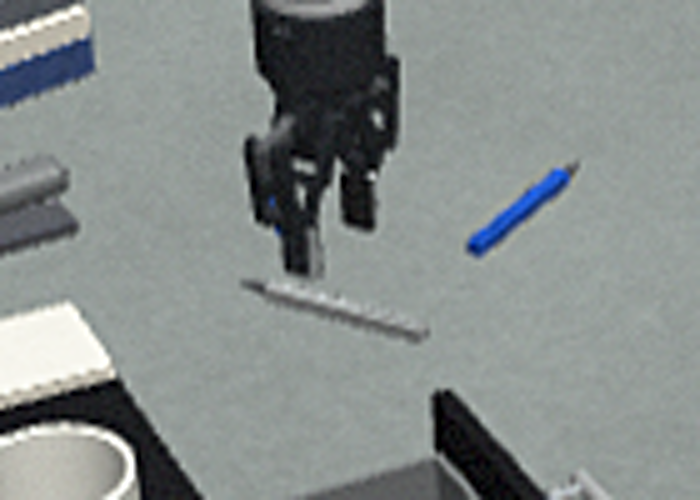

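The picture shows the fingers straddling the steel pen (crop ~(335,310)) at 41 mm height. Descending and gripping.

```bash
python3 -m jog '[[[0,0,0.12],[0,0,0],0.3],[[0,0,0.12],[0,0,0],0.3],[[0,0.01,0.12],[0,0,0],0.3],[[0,0,0.07],[0,0,0],0.3],[[0,0,0.03],[0,0,0],0.3],[[0,0,0],[0,0,0],0.3],[[0,0,0],[0,0,0],0.6],[[0,0,0],[0,0,0],0.8],[[0,0,0],[0,0,0],1],[[0,0,0],[0,0,0],1],[[0,0,0],[0,0,0],1],[[0,0,0],[0,0,0],1]]' 40
python3 -m jog '[[[0,0,0],[0,0,0],1],[[0,0,0],[0,0,0],1],[[0,0,0],[0,0,0],1]]' 40
```

```text
t: 6.17
tcp_pos: [0.4679, -0.3231, 0.0038]
ee_rot: [0.0, 0.495, 0.869, 0.0]
wrist_force: [-0.1, 0.8, 4.4]
finger_gap: 0.11
gripper_force: 40.6
t: 6.42
tcp_pos: [0.4679, -0.3231, 0.0038]
ee_rot: [0.0, 0.495, 0.869, 0.0]
wrist_force: [-0.6, 0.5, 6.2]
finger_gap: 0.112
gripper_force: 40.7
```

Gripped: the gap of about 9–10 mm fits the 11 mm barrel. Lifting and turning to lay it along the drawer's width.

```bash
python3 -m jog '[[[0,0,-0.2],[0,0,0],1],[[0,0,-0.35],[0,0,0],1],[[0,0,-0.4],[0,0,0],1],[[0,0,-0.4],[0,0,0],1],[[0,0,-0.3],[0,0,0],1],[[0,0,0],[0,0,0.86],1],[[0,0,0],[0,0,0.86],1],[[0,0,0],[0,0,0.86],1],[[0,0,0],[0,0,0.86],1],[[0,0,0],[0,0,0.86],1],[[0,0,0],[0,0,0.86],1],[[0,0,0],[0,0,0.86],1]]' 40
```

```text
t: 7.42
tcp_pos: [0.4674, -0.3227, 0.1351]
ee_rot: [-0.0, 0.731, 0.682, -0.0]
wrist_force: [0.8, 0.5, -1.5]
finger_gap: 0.112
gripper_force: 40.1
```

```bash
python3 -m jog '[[[0.2,0.065,0],[0,0,0],1],[[0.397,0.129,0],[0,0,0],1],[[0.397,0.129,0],[0,0,0],1],[[0.397,0.129,0],[0,0,0],1],[[0.397,0.129,0],[0,0,0],1],[[0.397,0.129,0],[0,0,0],1],[[0.397,0.129,0],[0,0,0],1],[[0.397,0.129,0],[0,0,0],1],[[0.397,0.129,0],[0,0,0],1],[[0.397,0.129,0],[0,0,0],1],[[0.397,0.129,0],[0,0,0],1],[[0.2,0.065,0],[0,0,0],1]]' 40
python3 -m jog '[[[0,0,0],[0,0,0],1],[[0,0,0],[0,0,0],1],[[0,0,0],[0,0,0],1]]' 40
python3 - <<'E'
from h import *
S={n:snapshot(n)for n in("scene","top")}
a=cv2.resize(S["scene"]["color"][195:325,230:390,::-1],(480,390),interpolation=cv2.INTER_CUBIC)
b=cv2.resize(S["top"]["color"][150:280,240:380,::-1],(300,279),interpolation=cv2.INTER_CUBIC)
m=np.zeros((390,780,3),np.uint8);m[:,:480]=a;m[:279,480:]=b;cv2.imwrite("pics/over.png",m)
E
```

```text
t: 8.42
tcp_pos: [0.6051, 0.0239, 0.1347]
ee_rot: [-0.001, 0.728, 0.685, 0.001]
wrist_force: [-0.1, 0.8, -0.4]
finger_gap: 0.11
gripper_force: 40.1
t: 8.67
tcp_pos: [0.6033, 0.0165, 0.1352]
ee_rot: [0.0, 0.731, 0.683, -0.001]
wrist_force: [-0.5, -1.0, -0.0]
finger_gap: 0.114
gripper_force: 40.1
```

View pics/over.png

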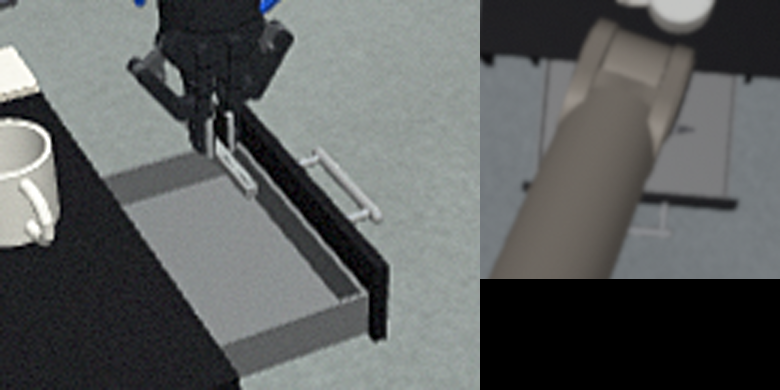

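The picture shows the pen held level, aligned with the drawer's width and clear of the panel and riser. Lowering it to the floor, slowly at the end.

```bash
python3 -m jog '[[[0,0,0.2],[0,0,0],1],[[0,0,0.25],[0,0,0],1],[[0,0,0.25],[0,0,0],1],[[0,0,0.25],[0,0,0],1],[[0,0,0.2],[0,0,0],1],[[0,0,0.12],[0,0,0],1],[[0,0,0.06],[0,0,0],1],[[0,0,0.04],[0,0,0],1],[[0,0,0.03],[0,0,0],1],[[0,0,0.03],[0,0,0],1],[[0,0,0],[0,0,0],1],[[0,0,0],[0,0,0],1]]' 40
```

```text
t: 9.77
tcp_pos: [0.6043, 0.0185, 0.0214]
ee_rot: [0.0, 0.73, 0.683, 0.0]
wrist_force: [-0.4, 0.1, -0.0]
finger_gap: 0.112
gripper_force: 40.1
```

```bash
python3 -m jog '[[[0,0,0.02],[0,0,0],1],[[0,0,0],[0,0,0],0.95],[[0,0,0],[0,0,0],0.85],[[0,0,0],[0,0,0],0.75],[[0,0,0],[0,0,0],0.7],[[0,0,0],[0,0,0],0.7],[[0,0,-0.1],[0,0,0],0.7],[[0,0,-0.2],[0,0,0],0.7],[[0,0,-0.3],[0,0,0],0.7],[[0,0,-0.4],[0,0,0],0.7],[[0,0,-0.4],[0,0,0],0.7],[[0,0,-0.3],[0,0,0],0.7]]' 20
```

```text
t: 10.77
tcp_pos: [0.6045, 0.0179, 0.1582]
ee_rot: [0.001, 0.73, 0.683, 0.001]
wrist_force: [0.8, -1.1, 0.3]
finger_gap: 0.301
gripper_force: 0.0
```

```bash
python3 -m jog '[[[0,0,0],[0,0,0.92],0.7],[[0,0,0],[0,0,0.92],1],[[0,0,0],[0,0,0.92],1],[[0,0,0],[0,0,0.92],1],[[0,0,0],[0,0,0.92],1],[[0,0,0],[0,0,0.92],1],[[0,0,0],[0,0,0.92],1],[[0,0,0],[0,0,0.92],1],[[0,0,0],[0,0,0.92],1],[[0,0,0],[0,0,0.92],1],[[0,0,0],[0,0,0.92],1],[[0,0,0],[0,0,0.92],1]]'
python3 -m jog '[[[0,0,0],[0,0,0.93],1],[[0,0,0],[0,0,0.93],1],[[0,0,0],[0,0,0.93],1],[[0,0,0],[0,0,0.93],1],[[0,0,0],[0,0,0.94],1],[[-0.3,0,0],[0,0,0],1],[[-0.4,0,0],[0,0,0],1],[[-0.4,0,0],[0,0,0],1],[[-0.4,0,0],[0,0,0],1],[[-0.4,0,0],[0,0,0],1],[[-0.15,0,0],[0,0,0],1],[[0,0,0],[0,0,0],1]]'
python3 - <<'E'
from h import *
S={n:snapshot(n)for n in("scene","top")}
a=cv2.resize(S["scene"]["color"][195:325,230:390,::-1],(480,390),interpolation=cv2.INTER_CUBIC)
b=cv2.resize(S["top"]["color"][150:280,240:380,::-1],(300,279),interpolation=cv2.INTER_CUBIC)
m=np.zeros((390,780,3),np.uint8);m[:,:480]=a;m[:279,480:]=b;cv2.imwrite("pics/placed.png",m)
E
```

```text
t: 11.77
tcp_pos: [0.6039, 0.0185, 0.1558]
ee_rot: [-0.0, 0.98, 0.197, 0.0]
wrist_force: [-0.0, 0.0, -0.1]
finger_gap: 0.0
gripper_force: 0.0
t: 12.77
tcp_pos: [0.4368, 0.0296, 0.1549]
ee_rot: [-0.001, 0.999, -0.033, -0.002]
wrist_force: [-0.4, -0.7, 0.9]
finger_gap: 0.0
gripper_force: 0.0
```

View pics/placed.png

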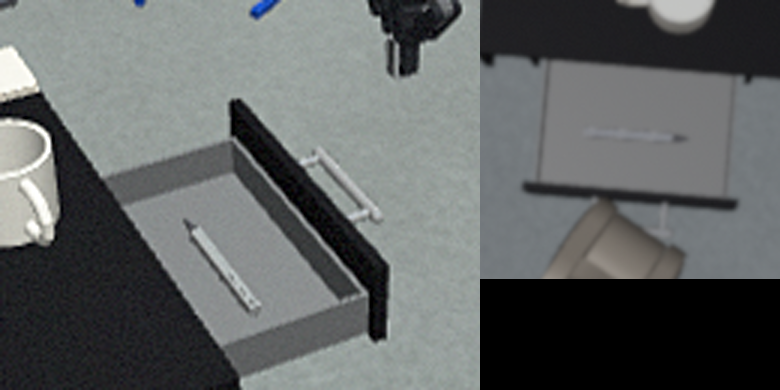

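The pen lies flat on the drawer floor (left crop (220,265); right crop (637,135)). Lowering the closed fingers in front of the handle.

```bash
python3 -m jog '[[[0,0,0.2],[0,0,0],1],[[0,0,0.3],[0,0,0],1],[[0,0,0.3],[0,0,0],1],[[0,0,0.3],[0,0,0],1],[[0,0,0.2],[0,0,0],1],[[0,0,0.1],[0,0,0],1],[[0,0,0],[0,0,0],1],[[0,0,0],[0,0,0],1]]'
python3 -m jog '[[[0.04,0,0],[0,0,0],1],[[0.08,0,0],[0,0,0],1],[[0.08,0,0],[0,0,0],1],[[0.06,0,0],[0,0,0],1],[[0.05,0,0],[0,0,0],1],[[0.05,0,0],[0,0,0],1],[[0.05,0,0],[0,0,0],1],[[0.05,0,0],[0,0,0],1],[[0.05,0,0],[0,0,0],1],[[0.05,0,0],[0,0,0],1],[[0.05,0,0],[0,0,0],1],[[0.05,0,0],[0,0,0],1]]'
```

```text
t: 13.53
tcp_pos: [0.4414, 0.0287, 0.0436]
ee_rot: [0.0, 0.999, -0.033, 0.0]
wrist_force: [-0.3, 1.1, 0.1]
finger_gap: 0.0
gripper_force: 0.0
t: 14.53
tcp_pos: [0.4932, 0.0255, 0.0433]
ee_rot: [0.0, 0.999, -0.033, -0.0]
wrist_force: [-1.0, -1.1, 0.9]
finger_gap: 0.002
gripper_force: 0.7
```

```bash
python3 -m jog '[[[0.06,0,0],[0,0,0],1],[[0.07,0,0],[0,0,0],1],[[0.07,0,0],[0,0,0],1],[[0.07,0,0],[0,0,0],1],[[0.07,0,0],[0,0,0],1],[[0.07,0,0],[0,0,0],1],[[0.07,0,0],[0,0,0],1],[[0.07,0,0],[0,0,0],1],[[0.07,0,0],[0,0,0],1],[[0.07,0,0],[0,0,0],1],[[0.07,0,0],[0,0,0],1],[[0.06,0,0],[0,0,0],1]]'
python3 -m jog '[[[0.05,0,0],[0,0,0],1],[[0.05,0,0],[0,0,0],1],[[0.05,0,0],[0,0,0],1],[[0.05,0,0],[0,0,0],1],[[0.04,0,0],[0,0,0],1],[[0.03,0,0],[0,0,0],1],[[0.03,0,0],[0,0,0],1],[[0.02,0,0],[0,0,0],1],[[0.02,0,0],[0,0,0],1]]'
python3 - <<'E'
from h import *
S={n:snapshot(n)for n in("scene","top")}
a=cv2.resize(S["scene"]["color"][195:325,230:390,::-1],(480,390),interpolation=cv2.INTER_CUBIC)
b=cv2.resize(S["top"]["color"][150:280,240:380,::-1],(300,279),interpolation=cv2.INTER_CUBIC)
m=np.zeros((390,780,3),np.uint8);m[:,:480]=a;m[:279,480:]=b;cv2.imwrite("pics/push.png",m)
E
```

```text
t: 15.53
tcp_pos: [0.5592, 0.0214, 0.0433]
ee_rot: [-0.0, 0.999, -0.033, 0.0]
wrist_force: [-1.4, -1.0, 0.4]
finger_gap: 0.002
gripper_force: 0.7
t: 16.28
tcp_pos: [0.5857, 0.0196, 0.0433]
ee_rot: [-0.0, 0.999, -0.033, -0.0]
wrist_force: [-1.7, -0.1, 0.0]
finger_gap: -0.002
gripper_force: 0.7
```

View pics/push.png

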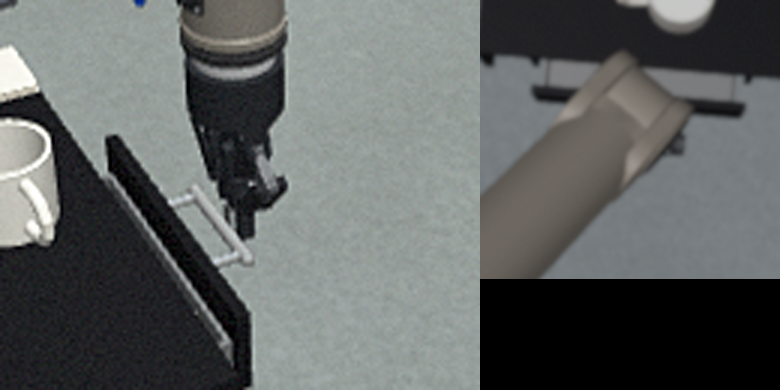

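The drawer is still a couple of cm open, with the fingers pushing mid-bar. Continuing gently.

```bash
python3 -m jog '[[[0.02,0,0],[0,0,0],1],[[0.02,0,0],[0,0,0],1],[[0.02,0,0],[0,0,0],1],[[0.02,0,0],[0,0,0],1],[[0.02,0,0],[0,0,0],1],[[0.02,0,0],[0,0,0],1],[[0.02,0,0],[0,0,0],1],[[0.02,0,0],[0,0,0],1],[[0.02,0,0],[0,0,0],1],[[0.015,0,0],[0,0,0],1]]'
python3 -m jog '[[[0.012,0,0],[0,0,0],1],[[0.012,0,0],[0,0,0],1],[[0.012,0,0],[0,0,0],1],[[0.012,0,0],[0,0,0],1]]'
```

```text
t: 17.22
tcp_pos: [0.6014, 0.0186, 0.0433]
ee_rot: [0.0, 0.999, -0.033, 0.0]
wrist_force: [-1.4, 0.5, 1.5]
finger_gap: 0.002
gripper_force: 0.6
t: 17.55
tcp_pos: [0.6051, 0.0183, 0.0433]
ee_rot: [0.0, 0.999, -0.033, -0.0]
wrist_force: [-1.5, -1.0, 0.9]
finger_gap: -0.001
gripper_force: 0.6
```

```bash
python3 -m jog '[[[0.012,0,0],[0,0,0],1],[[0.012,0,0],[0,0,0],1],[[0.012,0,0],[0,0,0],1],[[0.012,0,0],[0,0,0],1]]'
```

```text
t: 17.88
tcp_pos: [0.6089, 0.018, 0.0433]
ee_rot: [0.0, 0.999, -0.033, -0.0]
wrist_force: [-1.4, -1.6, -0.4]
finger_gap: -0.001
gripper_force: 0.6
```

```bash
python3 -m jog '[[[0.012,0,0],[0,0,0],1],[[0.012,0,0],[0,0,0],1],[[0.012,0,0],[0,0,0],1]]'; python3 -m jog '[[[0.012,0,0],[0,0,0],1],[[0.012,0,0],[0,0,0],1],[[0.012,0,0],[0,0,0],1]]'
```

```text
t: 18.13
tcp_pos: [0.6118, 0.0178, 0.0433]
ee_rot: [0.0, 0.999, -0.033, 0.0]
wrist_force: [-1.1, 0.0, 1.1]
finger_gap: 0.0
gripper_force: 0.6
t: 18.38
tcp_pos: [0.6147, 0.0177, 0.0433]
ee_rot: [0.0, 0.999, -0.033, -0.0]
wrist_force: [-0.7, -0.6, 0.4]
finger_gap: -0.0
gripper_force: 0.6
```

```bash
python3 -m jog '[[[0.012,0,0],[0,0,0],1],[[0.012,0,0],[0,0,0],1]]'; python3 -m jog '[[[0.012,0,0],[0,0,0],1],[[0.012,0,0],[0,0,0],1]]'
python3 - <<'E'
from h import *
S={n:snapshot(n)for n in("scene","top")}
a=cv2.resize(S["scene"]["color"][195:325,230:390,::-1],(480,390),interpolation=cv2.INTER_CUBIC)
b=cv2.resize(S["top"]["color"][150:280,240:380,::-1],(300,279),interpolation=cv2.INTER_CUBIC)
m=np.zeros((390,780,3),np.uint8);m[:,:480]=a;m[:279,480:]=b;cv2.imwrite("pics/push2.png",m)
E
```

```text
t: 18.55
tcp_pos: [0.6156, 0.0176, 0.0432]
ee_rot: [-0.0, 0.999, -0.033, -0.001]
wrist_force: [-7.7, 0.1, 6.2]
finger_gap: -0.001
gripper_force: 3.7
t: 18.72
tcp_pos: [0.6156, 0.0176, 0.0431]
ee_rot: [-0.001, 0.999, -0.033, -0.003]
wrist_force: [-13.4, 1.9, 11.3]
finger_gap: -0.004
gripper_force: 6.9
```

View pics/push2.png

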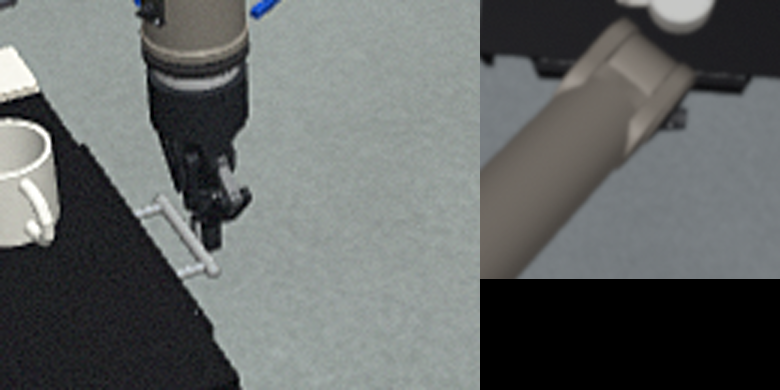

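The drawer sits against its hard stop: the position is fixed, the force is rising and the picture shows the panel flush. Backing off.

```bash
python3 -m jog '[[[-0.02,0,0],[0,0,0],1],[[-0.03,0,0],[0,0,0],1],[[-0.05,0,0],[0,0,0],1],[[-0.1,0,0],[0,0,0],1],[[-0.2,0,0],[0,0,0],1],[[-0.3,0,0],[0,0,0],1],[[-0.3,0,0],[0,0,0],1],[[-0.2,0,-0.1],[0,0,0],1],[[0,0,-0.3],[0,0,0],1],[[0,0,-0.3],[0,0,0],1],[[0,0,-0.2],[0,0,0],1],[[0,0,0],[0,0,0],1]]'
python3 -m jog '[[[0,0,0],[0,0,0],1],[[0,0,0],[0,0,0],1],[[0,0,0],[0,0,0],1]]'
python3 - <<'E'
from h import *
s=snapshot("scene");cv2.imwrite("pics/final.png",s["color"][:,:,::-1])
E
```

```text
t: 19.82
tcp_pos: [0.5241, 0.0237, 0.118]
ee_rot: [-0.001, 0.999, -0.033, 0.002]
wrist_force: [1.0, 0.2, -0.5]
finger_gap: -0.002
gripper_force: 0.0
t: 20.07
tcp_pos: [0.5219, 0.024, 0.1144]
ee_rot: [-0.0, 0.999, -0.032, -0.001]
wrist_force: [-0.5, 0.2, -0.3]
finger_gap: -0.001
gripper_force: 0.0
```

View pics/final.png

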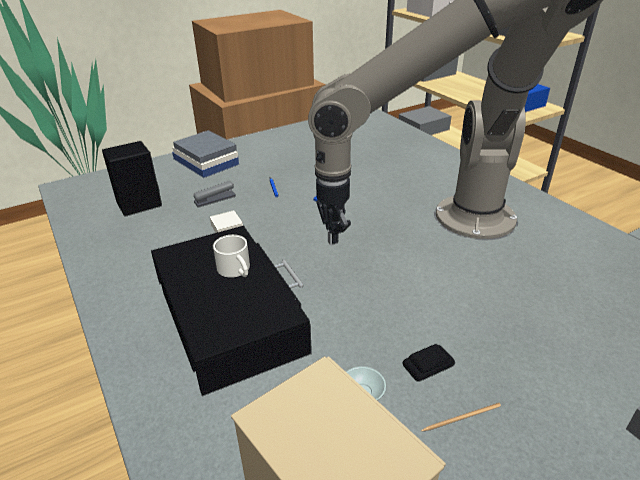

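The picture shows the drawer shut with its handle at (274,288), the cup and the other things in place, and the gripper clear. Handing in.

```bash
python3 -c "
from bench import robot
print(robot.sign_off())"
```

```text
the job is handed in; nothing more can be done
None
```

The steel pen was last seen lying flat on the drawer floor, the drawer is gently shut against its stop, nothing else appears to have moved, and the job is handed in at about 20 s.

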